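# Find the concealed catch and spring the control hatch of an air conditioner front

### The arm

A 6-joint arm with a two-finger parallel gripper is mounted at the origin on the work surface. World frame = base frame: x ahead of the robot, y to its left, z up, the work surface at z = 0. Lengths are in m, angles in rad, forces in N, time in s.
With the tool pointing down it reaches from about 0.3 to 0.85 m from the base axis. Payload 5.4 kg.
Tool frame: the origin (TCP) lies at the very end of the fingers, on their centre line; the grasp point (between the pads) lies 19 mm behind it; z points along the fingers, y is the line along which they close (so a half turn about z gives the same grasp; the last joint's range is limited). The gripper opens to 85 mm and grips with 20 to 120 N. Pads are 22 mm wide; open, the fingers measure 114 mm over their backs; the gripper's body (76 mm by 85 mm) begins 54 mm behind the grasp point. The pads swing forward as they close: fully open they stand 13 mm farther back than shut.
Start: joints at [0.991, 0.158, 1.597, -0, 1.386, -0.21], TCP at [0.208, 0.536, 0.231] pointing down, gripper open.
Joint ranges: [-2.91, 2.91], [-0.94, 2.29], [0.18, 2.7], [-1.29, 4.43], [0.17, 2.64], [-3, 3]. Speed limits (rad/s): [2.57, 2.57, 3.14, 3.14, 3.14, 3.14].

### API

Orientations are given as a unit quaternion [w, x, y, z].
In Python, from workcell import monitor, eyes, ticket gives the robot as it stands.
- The arm moves only by the tool arm_command, never from a script. Its argument "series" is a list of rows, each an object of numbers: "fingers": the closure in counts, from 0 (fully open) to 255 (shut); "x", "y", "z": the shift along the tool's x, y, z in mm; "twist": the turn about the tool's z in degrees. A call has 1 to 12 rows; each row is the pose to reach, as a shift and turn from the pose commanded when the call began, along the tool's axes at that moment; what a row does not reach only later rows make up. A row lasts 1/10 s, in which the tool goes at most 50 mm and 8.59 degrees, less where a joint would pass 70% of its speed; a pose out of reach is approached as far as the arm can. A call with a gripper value outside its range is refused whole. The fingers move at their own pace and stop on an object; "newtons" is the grip in N (left out, the last holds). Time passes only in rows, so rows that repeat a pose let the fingers close. It gives the time, the measured TCP pose, the force, the opening and the grip force at its end, in the units of the state.
- monitor.sense(): the state, without advancing time (a new reading comes with each control period).
- eyes.snapshot(name): name is "scene" or "top" or "wrist"; returns a dict with "frame" (384x512x3 uint8, red, green, blue), "z_map" (384x512 float32, m along the optical axis (not along the pixel's ray), 0 where there is no reading), "intrinsics" (3x3 intrinsics, pixels), "R" (3x3) and "t" (3): a world point X has camera coordinates R X + t. Camera axes: x right, y down, z forward; pixel columns grow to the right and rows downward; lengths in m; the calibration is good to about 2 mm. The wrist camera is an equidistant fisheye: a pixel r from the principal point sees the ray r / f radians off the axis. A picture is of the moment at which its call begins.
- ticket.sign_off(): hands the job in; it is judged then, once.
Trained networks look in a picture, given as the dict that the camera call returned (one of the last four; its "shot" number tells which), for a name from the list of things; names that differ only in an ending like _2 or _b are one class to them, and where a whole thing is asked for, a point or a joint stands for the part that bears it (a point fixed in the world has none). Each returns a list of dicts, best first, with "conf" (0 to 1); they miss things now and then, are a little off and sometimes report something else, mostly with a low value. They report only what shows in the picture. A call takes as long as a camera call.
- eyes.boxes_of(picture, target): "at" ([x, y, z] in m, in the coordinates of the camera as it stood for that picture, good to about 4 mm: the middle of the surface that is visible of it).
- eyes.regions_of(picture, target): "region" (384x512 bool, what is visible of it).
The state is a dict: "clock": time; "q": joint angles; "joint_vel": joint speeds; "tau": joint torques, N m; "ee_pos": TCP position; "orientation": TCP orientation; "force": force on the tool from outside, world axes, zero at the start; "wrist_torque": the same for the moment, N m; "width": opening from 0.0 (shut) to 1.0 (fully open); "grip_force": force on a finger pad.
Only numpy, scipy, OpenCV 4.12 (cv2) and the standard library are available. Lean on these libraries where they do the work, as an engineer would, in place of code of your own. Each camera call takes 0.05 s, during which the arm holds its last target. There are 200 camera calls.

### The job

The air conditioner front lying on the bench has a concealed catch: a flush square button of the same plastic, somewhere along the flat strip on the robot's side. Find it along the strip by feel or by eye, press it fully in with the fingertips so that the control hatch springs open by itself, and then take the hand away. Do not touch the hatch, and do not pick up or shift any of the loose things around.

Things in the scene. Friction and masses are not known exactly. Their poses are not given: they have to be found in the camera images.
- fascia: cream plastic front of a window air conditioner, face up, fixed on packing blocks 4 to 50 mm high: 280 (x) by 540 (y) by 48 mm thick. Origin: centre of its underside; x points away from the robot. Near the robot a flat strip runs along y; behind it lie the hatch (-y side) and louvres (+y side). Two knobs stand beyond the strip at x = -75, y = -165 and -225 mm, their tops 70 mm above the origin
- strip_mid (a point): middle of the visible flat strip, on its surface (fascia x = -75, y = 0, z = 46 mm; axes as the fascia's). The strip is 72 mm wide (along x), shows 210 mm of its length (along y) and lies 2 mm below the surrounding plastic. Somewhere along its centre line, at y between -80 and +80 mm and different each time, is the catch button
- catch (a joint): travel of the concealed catch button, m: 0 out, 0.006 fully in. The button is a plain square pad of the same cream plastic, 49 mm a side, in a 51 mm square opening in the strip, square to the strip; its face lies 2 mm below the strip's surface when out, 8 mm below when fully in. It moves straight down against about 2 to 4 N and stays where it is left, without springing back. The strip around it is rigid
- hatch (a joint): opening angle of the hatch, rad: 0 shut and flush, 0.36 fully sprung open. It is geared to the catch (60 rad per m) and stays open by itself
- flap: the hatch's flap, 106 x 128 x 4 mm, cream, lying flush in the fascia's top when shut. Origin on its hinge line at the far edge (fascia x = 108, y = -135, z = 46 mm); it extends 106 mm towards the strip along its own -x, and this near edge rises up to 38 mm as it opens
- spanner: loose steel spanner, 150 mm, lying on the louvres of the fascia; leave alone
- capacitor: loose aluminium can, 44 mm across, 70 mm tall, standing on the far rim of the fascia; leave alone
- screwdriver: loose screwdriver, 180 mm, lying on the bench on the -y side of the fascia; leave alone
- screw_dish: loose small steel bowl, 90 mm across, 35 mm tall, standing on the fascia beyond the +y end of the strip; leave alone
- gas_can: loose blue can, 66 mm across, 160 mm tall, standing on the bench; leave alone
- valve: loose brass valve, 58 mm tall, standing on the +y side rim of the fascia; leave alone

How it is judged:
By the outcome, as a careful person would: the job done as asked, in the order asked, and still so for the second after the job is handed in, with the robot touching nothing.
It also fails if it takes over 48 s, if anything falls off the work surface, if the arm or the gripper's body presses on something with over 40 N, if the wrist force passes 120 N, or if a joint passes its speed limit or range.

## Working session

There is one attempt and no reset: what is moved stays moved. The work goes in short steps, Python scripts to look and compute and a tool call to move; the robot and the scene stay as the last step left them, time stands still between calls to the robot, and variables do not carry over. Pictures are saved under pics/ and viewed, at most 10 in all, crops included, and the job is handed in when it is done.

Besides the shell and the picture viewer there is one more tool, called after "Call:" as a command line: name --argument value ..., lists and objects as JSON in quotes. arm_command: Moves the arm, as the interface text tells. Its arguments: {"type":"object","properties":{"series":{"type":"array","items":{"type":"object","properties":{"fingers":{"type":"number"},"x":{"type":"number"},"y":{"type":"number"},"z":{"type":"number"},"twist":{"type":"number"}}}},"newtons":{"type":"number"}},"required":["series"]}

```bash
mkdir -p pics; cat > h.py <<'E'
import numpy as np, cv2
from workcell import monitor, eyes, ticket
def pts(p):
    K,R,t=[np.array(p[k]) for k in("intrinsics","R","t")]
    z=p["z_map"]; v,u=np.mgrid[:384,:512]
    c=np.stack([(u-K[0,2])/K[0,0]*z,(v-K[1,2])/K[1,1]*z,z],-1)
    return (c-t)@R   # world
def w(p,c): return (np.array(c)-p["t"])@np.array(p["R"])
E
python3 - <<'E'
from h import *
s=monitor.sense(); print(s["ee_pos"],s["orientation"],s["clock"])
a=eyes.snapshot("scene");b=eyes.snapshot("top")
cv2.imwrite("pics/a.png",np.vstack([a["frame"],b["frame"]])[:,:,::-1][:, :]) if 0 else None
cv2.imwrite("pics/a.png",np.hstack([cv2.resize(a["frame"],(400,300)),cv2.resize(b["frame"],(400,300))])[:,:,::-1])
cv2.imwrite("pics/b.png",b["frame"][:,:,::-1])
np.savez("top.npz",P=pts(b),z=b["z_map"],f=b["frame"])
for n in["fascia","strip_mid","catch","flap","screw_dish","gas_can","capacitor","valve"]:
  for p,l in((a,"s"),(b,"t")):
    for o in eyes.boxes_of(p,n)[:2]: print(n,l,o["conf"],w(p,o["at"]).round(3))
E
```

```text
[0.20746919 0.53561256 0.23028548] [-3.76929088e-04  1.83844349e-01  9.82954881e-01 -9.02308709e-04] 0.0
fascia s 0.82 [0.648 0.117 0.072]
fascia t 0.89 [0.637 0.036 0.065]
strip_mid s 0.59 [0.648 0.124 0.067]
strip_mid t 0.61 [0.632 0.035 0.068]
strip_mid t 0.22 [ 0.693 -0.065  0.069]
catch s 0.72 [0.651 0.12  0.067]
catch s 0.61 [0.531 0.124 0.063]
catch t 0.58 [0.533 0.122 0.063]
flap s 0.81 [ 0.689 -0.062  0.068]
flap t 0.85 [ 0.694 -0.065  0.071]
flap t 0.43 [0.533 0.121 0.065]
screw_dish s 0.61 [0.494 0.247 0.086]
screw_dish t 0.9 [0.502 0.254 0.083]
gas_can s 0.66 [0.556 0.492 0.132]
gas_can t 0.68 [ 0.507 -0.475  0.022]
gas_can t 0.56 [0.536 0.466 0.15 ]
capacitor s 0.57 [0.74  0.076 0.125]
capacitor t 0.68 [0.726 0.06  0.134]
capacitor t 0.36 [ 0.696 -0.065  0.071]
valve s 0.6 [0.594 0.316 0.12 ]
valve t 0.65 [0.59  0.298 0.126]
```

View pics/b.png

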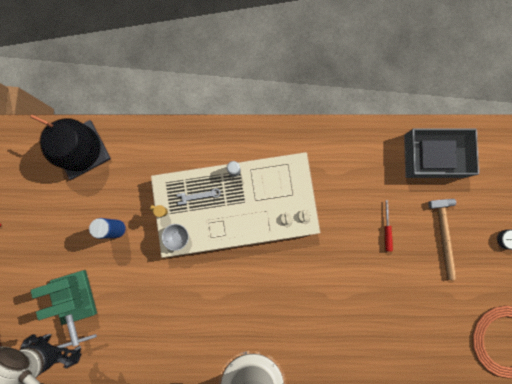

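The top view shows the fascia with the strip at about (208–270, 212–238), a square outline at about (217,228), the dish at (174,237) and the knobs at (285–303,218). I'll measure the fascia's yaw and zoom in on the strip.

```bash
python3 - <<'E'
from h import *
b=eyes.snapshot("top"); P=pts(b)
m=eyes.regions_of(b,"fascia")[0]["region"]
q=P[m]; q=q[(q[:,2]>.055)&(q[:,2]<.08)]
r=cv2.minAreaRect((q[:,:2]*1000).astype(np.float32)); print(r, np.median(q[:,2]))
(cx,cy),(a,c),ang=r
th=ang if a<c else ang-90
th=(th+45)%90-45
print("yaw",th)
R=np.array([[np.cos(np.radians(th)),-np.sin(np.radians(th))],[np.sin(np.radians(th)),np.cos(np.radians(th))]])
print("stripmid",R@[-75,0]+[cx,cy],"flap",R@[55,-135]+[cx,cy])
for px in((217,228),):
  print(P[px[1],px[0]])
for o in eyes.boxes_of(b,"catch"): print(o["conf"],R.T@(w(b,o["at"])[:2]*1000-[cx,cy]))
cv2.imwrite("pics/c.png",cv2.resize(b["frame"][195:255,160:320],(800,300),interpolation=cv2.INTER_CUBIC)[:,:,::-1])
F=(P[...,:2]*1000-[cx,cy])@R
for y in range(-100,101,10):
  k=m&(abs(F[...,0]+75)<15)&(abs(F[...,1]-y)<5); print(y,np.round(np.median(P[k][:,2])*1000,1),end="; ")
s=monitor.sense();print(s["clock"])
E
```

```text
((616.8027954101562, 59.3984375), (279.51702880859375, 540.42578125), 8.868551254272461) 0.06688422171581192
yaw 8.868551254272461
stripmid [542.69944778  47.83583094] flap [691.95794215 -65.50834342]
[0.53379794 0.11718604 0.06777411]
0.74 [-74.16734825  74.40931993]
0.27 [ 14.61228759 -28.9401141 ]
-100 nan; -90 nan; -80 nan; -70 nan; -60 nan; -50 nan; -40 nan; -30 nan; -20 nan; -10 nan; 0 nan; 10 nan; 20 nan; 30 nan; 40 nan; 50 nan; 60 nan; 70 nan; 80 nan; 90 nan; 100 nan; 1.05
  return _methods._mean(a, axis=axis, dtype=dtype,
  ret = ret.dtype.type(ret / rcount)
```

View pics/c.png

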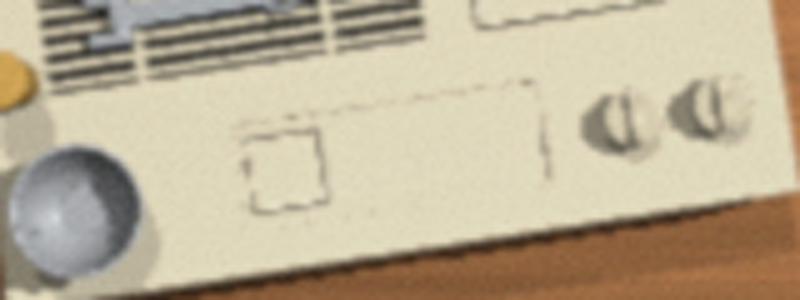

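The catch is the square centred near pixel (217,229), at fascia y of about 72 mm and world (0.532, 0.119). The net and the pixel agree. I'll move above it with the fingers shut.

Call:
arm_command --series '[{"x":-453,"y":-271,"z":0,"twist":-30,"fingers":255},{"x":-453,"y":-271,"z":0,"twist":-30,"fingers":255},{"x":-453,"y":-271,"z":0,"twist":-30,"fingers":255},{"x":-453,"y":-271,"z":0,"twist":-30,"fingers":255},{"x":-453,"y":-271,"z":0,"twist":-30,"fingers":255},{"x":-453,"y":-271,"z":0,"twist":-30,"fingers":255},{"x":-453,"y":-271,"z":0,"twist":-30,"fingers":255},{"x":-453,"y":-271,"z":0,"twist":-30,"fingers":255},{"x":-453,"y":-271,"z":0,"twist":-30,"fingers":255},{"x":-453,"y":-271,"z":0,"twist":-30,"fingers":255},{"x":-453,"y":-271,"z":0,"twist":-30,"fingers":255},{"x":-453,"y":-271,"z":0,"twist":-30,"fingers":255}]'

```text
clock: 2.25
ee_pos: [0.5348, 0.1155, 0.2313]
orientation: [0.001, -0.074, 0.997, -0.001]
force: [-0.3, 0.6, -0.3]
width: 0.004
grip_force: 0.0
```

```bash
python3 - <<'E'
from h import *
from scipy.spatial.transform import Rotation as Ro
s=monitor.sense(); print(s["ee_pos"])
p=eyes.snapshot("wrist"); f=p["frame"].copy()
K=np.array(p["intrinsics"])
def proj(X):
    c=np.array(p["R"])@X+p["t"]; th=np.arctan2(np.hypot(c[0],c[1]),c[2]); a=np.arctan2(c[1],c[0])
    return K[0,2]+K[0,0]*th*np.cos(a),K[1,2]+K[1,1]*th*np.sin(a)
for X in((.532,.119,.063),(s["ee_pos"][0],s["ee_pos"][1],.063)):
    u,v=proj(np.array(X)); print(u,v)
for o in eyes.boxes_of(p,"catch"): print(o["conf"],w(p,o["at"]))
u,v=proj(np.array([.532,.119,.063]));
cv2.imwrite("pics/d.png",cv2.resize(f,(800,600),interpolation=cv2.INTER_CUBIC)[:,:,::-1])
E
```

```text
[0.53475113 0.11554648 0.23133885]
257.1106674982173 171.04756186207482
253.54869679531626 173.0378072856455
0.79 [0.53141129 0.1210777  0.06530948]
0.55 [ 0.68603243 -0.06600294  0.06646103]
0.2 [0.59138335 0.03640526 0.07061224]
```

View pics/d.png

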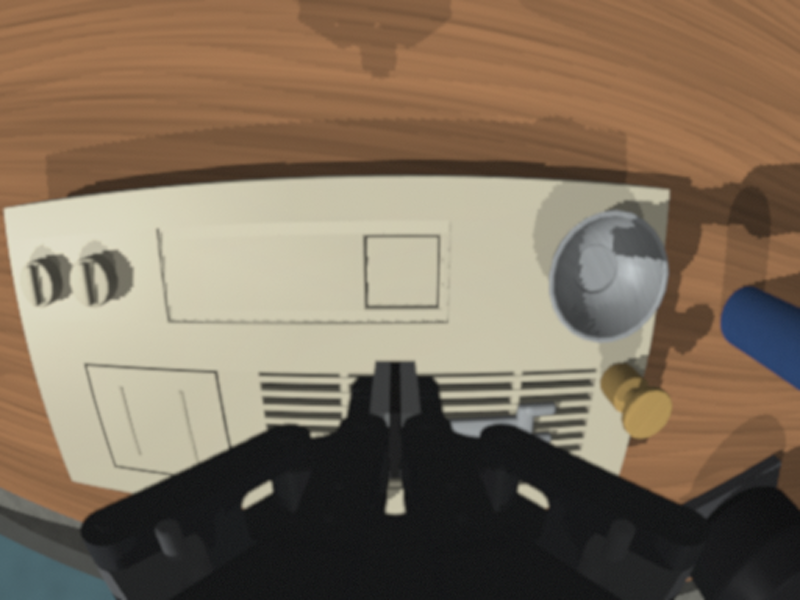

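The wrist view shows the button at (402,271) in the 800x600 picture, within 3 mm of the prediction. I'll descend with a 4 mm correction.

Call:
arm_command --series '[{"x":1,"y":4,"z":45,"fingers":255},{"x":1,"y":4,"z":90,"fingers":255},{"x":1,"y":4,"z":130,"fingers":255},{"x":1,"y":4,"z":150,"fingers":255},{"x":1,"y":4,"z":150,"fingers":255},{"x":1,"y":4,"z":150,"fingers":255}]'

```text
invalid input at $.series[0]: expected keys fingers, x, y, z, twist
```

Call:
arm_command --series '[{"x":1,"y":4,"z":45,"twist":0,"fingers":255},{"x":1,"y":4,"z":90,"twist":0,"fingers":255},{"x":1,"y":4,"z":130,"twist":0,"fingers":255},{"x":1,"y":4,"z":150,"twist":0,"fingers":255},{"x":1,"y":4,"z":150,"twist":0,"fingers":255},{"x":1,"y":4,"z":150,"twist":0,"fingers":255}]'

```text
clock: 2.95
ee_pos: [0.5306, 0.1245, 0.0821]
orientation: [0.0, -0.078, 0.997, 0.0]
force: [-0.5, -0.8, 0.2]
width: 0.001
grip_force: 0.0
```

Call:
arm_command --series '[{"x":-2,"y":-5,"z":0,"twist":0,"fingers":255},{"x":-2,"y":-5,"z":5,"twist":0,"fingers":255},{"x":-2,"y":-5,"z":10,"twist":0,"fingers":255},{"x":-2,"y":-5,"z":14,"twist":0,"fingers":255},{"x":-2,"y":-5,"z":17,"twist":0,"fingers":255},{"x":-2,"y":-5,"z":19,"twist":0,"fingers":255},{"x":-2,"y":-5,"z":20,"twist":0,"fingers":255},{"x":-2,"y":-5,"z":20,"twist":0,"fingers":255},{"x":-2,"y":-5,"z":20,"twist":0,"fingers":255}]'

```text
clock: 3.85
ee_pos: [0.5335, 0.1189, 0.0612]
orientation: [0.0, -0.077, 0.997, 0.0]
force: [0.6, -0.9, 0.0]
width: -0.003
grip_force: 0.0
```

Call:
arm_command --series '[{"x":0,"y":0,"z":1,"twist":0,"fingers":255},{"x":0,"y":0,"z":2,"twist":0,"fingers":255},{"x":0,"y":0,"z":3,"twist":0,"fingers":255},{"x":0,"y":0,"z":3,"twist":0,"fingers":255}]'

```text
clock: 4.25
ee_pos: [0.5336, 0.1189, 0.0584]
orientation: [0.0, -0.077, 0.997, 0.0]
force: [-0.3, 0.3, 2.0]
width: 0.002
grip_force: 1.2
```

Call:
arm_command --series '[{"x":0,"y":0,"z":1,"twist":0,"fingers":255},{"x":0,"y":0,"z":2,"twist":0,"fingers":255},{"x":0,"y":0,"z":3,"twist":0,"fingers":255},{"x":0,"y":0,"z":3,"twist":0,"fingers":255}]'

```text
clock: 4.65
ee_pos: [0.5337, 0.1189, 0.0582]
orientation: [-0.0, -0.077, 0.997, -0.0]
force: [-11.1, -0.8, 25.4]
width: -0.004
grip_force: 11.9
```

Hard stop at z = 58 mm, which fits full travel. I'll check that the hatch opened.

```bash
python3 - <<'E'
from h import *
p=eyes.snapshot("scene"); q=eyes.snapshot("top")
for n in (p,q):
  P=pts(n); r=eyes.regions_of(n,"flap")
  for o in r[:1]: print(o["conf"],np.percentile(P[o["region"]][:,2],[2,25,50,75,98]))
cv2.imwrite("pics/e.png",cv2.resize(p["frame"],(800,600))[:,:,::-1])
E
```

```text
0.64 [0.06952337 0.07829827 0.08759536 0.09612799 0.10504643]
0.82 [0.06679994 0.07768722 0.08633347 0.09616602 0.10644396]
```

View pics/e.png

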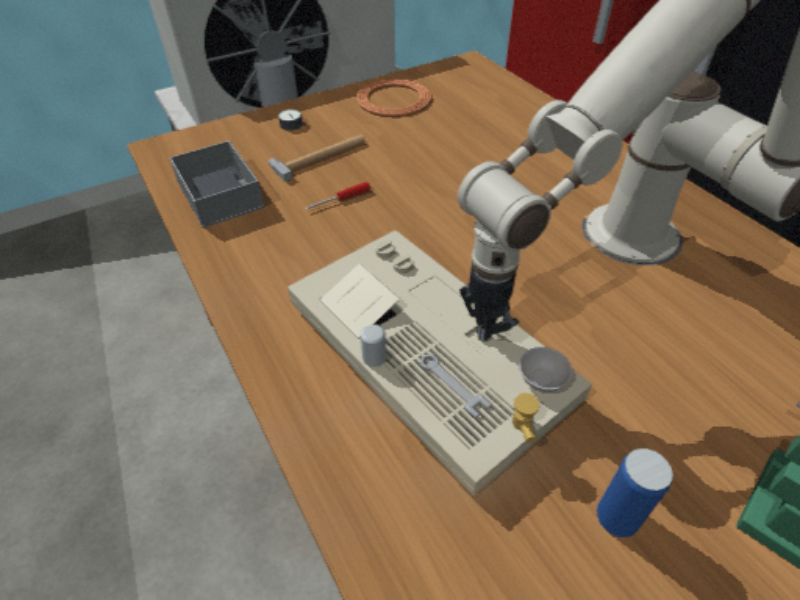

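The hatch at (362,297) is open, with its edge about 38 mm up, and the loose things are where they were. I'll retract straight up.

Call:
arm_command --series '[{"x":0,"y":0,"z":-5,"twist":0,"fingers":255},{"x":0,"y":0,"z":-15,"twist":0,"fingers":255},{"x":0,"y":0,"z":-50,"twist":0,"fingers":255},{"x":0,"y":0,"z":-90,"twist":0,"fingers":255},{"x":0,"y":0,"z":-130,"twist":0,"fingers":255},{"x":0,"y":0,"z":-150,"twist":0,"fingers":255},{"x":0,"y":0,"z":-150,"twist":0,"fingers":255},{"x":0,"y":0,"z":-150,"twist":0,"fingers":255},{"x":0,"y":0,"z":-150,"twist":0,"fingers":255}]'

```text
clock: 5.75
ee_pos: [0.5322, 0.1189, 0.2032]
orientation: [-0.002, -0.077, 0.997, 0.0]
force: [0.1, 0.6, 0.8]
width: -0.002
grip_force: 0.0
```

```bash
python3 - <<'E'
from h import *
s=monitor.sense(); print(s["ee_pos"],s["force"])
q=eyes.snapshot("top"); P=pts(q); o=eyes.regions_of(q,"flap")[0]
z=np.percentile(P[o["region"]][:,2],[2,50,98]); print(o["conf"],z)
if z[2]>.1 and s["ee_pos"][2]>.18: print(ticket.sign_off())
E
```

```text
[0.53218139 0.11885385 0.20322944] [0.10774545 0.63254145 0.8112038 ]
0.73 [0.06742581 0.0869273  0.10576208]
the job is handed in; nothing more can be done
None
```

I found the catch about 72 mm along the strip on the +y side and pressed it to its stop; the hatch sprang fully open, the hand is clear, and the job is handed in at about 6 s on the robot's clock, with no verdict shown.

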